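Load the wide sample tube into its centrifuge sleeve

TASK

Take the wide capped sample tube out of the rack and lower it, cap up, all the way down into the wide steel centrifuge sleeve, then let go. Lower it gently to the bottom rather than dropping it in, and leave the slim tube in the rack where it is.

Things in the scene. Friction and masses are not known exactly. Their poses are not given: they have to be found in the camera images.
- tube_mid (a point): Wide tube: stiff white, 50 to 100 g, 115 mm tall with its cap, body 29 mm in diameter (lowest 16 mm a cone down to a 9 mm tip), round blue cap 35 mm in diameter, 16 mm tall. It starts upright and loose in a hole of the rack and pulls straight up. This point: its centre, on the axis, half-way up (57.5 mm above its foot, 49.5 mm below the middle of the cap); z runs along the axis to the cap.
- sleeve_mouth (a point): Wide sleeve: fixed upright steel tube, open on top, bore 34 mm, wall 3 mm, on an 80 mm square black foot. This point: centre of its mouth at the rim, 85 mm above the bench; inner floor 75 mm below; z up. With the wide tube fully home its centre is 17.5 mm below this point, the cap's lower edge 24 mm above. A like sleeve of 20 mm bore stands elsewhere and is not the one.
- slim_mid (a point): Slim tube, to be left alone: white, 120 mm tall with its cap, body 16 mm in diameter, round blue cap 22 mm in diameter, its top 135 mm above the bench. It stands upright in the rack, 110 mm from the wide tube. This point: its centre, half-way up; z runs along its axis to the cap.
- rack: Rack: fixed grey block 60 x 170 mm, 60 mm high, at any heading, with four holes 45 mm deep in a row. Origin: centre of its underside; y along the row, z up. Wide tube in the hole at y = -55 mm, slim tube at y = +55 mm, two empty holes between.

How it is judged:
At the end, for the whole second after the job is handed in: The wide tube stands in the wide sleeve, cap up: its centre at least 9 mm below the sleeve's mouth (17.5 mm when fully home), within 10 mm of the sleeve's axis, leaning under 10 degrees, at rest; the slim tube stands in the rack, within 20 mm of where it was and leaning under 10 degrees (z of tube_mid in the frame of sleeve_mouth below -0.009 m and horizontal distance between tube_mid and sleeve_mouth below 0.01 m and angle between each of tube_mid, slim_mid's own z axis and vertical below 0.17 rad and linear speed of tube below 0.02 m/s and distance of slim_mid from where it was at the start of the episode below 0.02 m); the robot touches nothing.
It fails at once if the wide tube is dropped into the sleeve (reaches its lower part faster than 0.6 m/s) (horizontal distance between tube_mid and sleeve_mouth below 0.02 m and z of tube_mid in the frame of sleeve_mouth below 0.02 m and linear speed of tube above 0.6 m/s).
It fails at once if the slim tube is pulled out or knocked (moved by over 30 mm) (distance of slim_mid from where it was at the start of the episode above 0.03 m).
It also fails if it takes over 40 s, if anything falls off the work surface, if the arm or the gripper's body presses on something with over 40 N, if the wrist force passes 120 N, or if a joint passes its speed limit or range.

ROBOT

A 6-joint arm with a two-finger parallel gripper is mounted at the origin on the work surface. World frame = base frame: x ahead of the robot, y to its left, z up, the work surface at z = 0. Lengths are in m, angles in rad, forces in N, time in s.
With the tool pointing down it reaches from about 0.325 to 0.775 m from the base axis. Payload 5.5 kg.
Tool frame: the origin (TCP) lies between the finger pads; the fingertips stand 17 mm ahead of it and the grasp point (between the pads) lies 2 mm behind it (bot.finger_overhang is the z of the fingertips in the tool frame, in m); z points along the fingers, y is the line along which they close (so a half turn about z gives the same grasp; the last joint's range is limited). The gripper opens to 88 mm and grips with 3 to 60 N. Pads are 20 mm wide; open, the fingers measure 115 mm over their backs; the gripper's body (75 mm by 178 mm) begins 61 mm behind the grasp point.
Start: joints at [-1.39, 0.091, 1.231, -0, 1.82, -0.057], TCP at [0.141, -0.583, 0.24] pointing down, gripper open.
Joint ranges: [-2.87, 2.87], [-0.86, 2.18], [0.17, 2.46], [-1.51, 4.65], [0.06, 2.69], [-2.65, 2.65]. Speed limits (rad/s): [2.57, 2.57, 3.01, 3.14, 3.14, 3.14].

INTERFACE

Orientations are given as a 3x3 rotation matrix whose columns are the frame's x, y, z axes.
In Python, from station import readout, viewer, job, models, bot gives the robot as it stands.
- The arm moves only by the tool apply_moves, never from a script. Its argument "moves" is a list of rows, each a list of 5 numbers: the shift along the tool's x, y, z in m, then the turn about the tool's z in rad, then the finger opening in m, from 0 to 0.0878. In form: [[tx, ty, tz, turn, jaw], ...]. A call has exactly 10 rows; each row is the pose to reach, as a shift and turn from the pose commanded when the call began, along the tool's axes at that moment; what a row does not reach only later rows make up. A row lasts 1/12 s, in which the tool goes at most 41.7 mm and 7.16 degrees, less where a joint would pass 70% of its speed; a pose out of reach is approached as far as the arm can. A call with a gripper value outside its range is refused whole. The fingers move at their own pace and stop on an object; "grip_force" is the grip in N (left out, the last holds). Time passes only in rows, so rows that repeat a pose let the fingers close, or fill a call up. It gives the time, the measured TCP pose, the force, the opening and the grip force at its end, in the units of the state.
- readout.get_obs(): the state, without advancing time (a new reading comes with each control period).
- viewer.capture(name): name is "scene" or "side" or "wrist"; returns a dict with "image" (400x640x3 uint8, red, green, blue), "intrinsics" (3x3 intrinsics, pixels), "rvec" (rotation vector, rad) and "tvec" (3), from world to camera coordinates, as OpenCV has them; the wrist camera has in their place "tool_from_camera" (4x4, takes a point from camera to tool coordinates, whose origin is the TCP and whose axes are the flange's). Camera axes: x right, y down, z forward; pixel columns grow to the right and rows downward; lengths in m; the calibration is good to about 2 mm. A picture is of the moment at which its call begins: read the wrist's pose just before it. There is no depth.
- job.hand_in(): hands the job in; it is judged then, once.
Trained networks look in the newest picture that a camera, given by its name, has taken for a name from the list of things; names that differ only in an ending like _2 or _b are one class to them, and where a whole thing is asked for, a point or a joint stands for the part that bears it (a point fixed in the world has none). Each returns a list of dicts, best first, with "score" (0 to 1); they miss things now and then, are a little off and sometimes report something else, mostly with a low value. They report only what shows in the picture. A call takes as long as a camera call.
- models.find_in(camera, thing): "point" ([x, y, z] in m, in the coordinates of the camera as it stood for that picture, good to about 4 mm: the middle of the surface that is visible of it).
- models.regions_of(camera, thing): "region" (400x640 bool, what is visible of it).
- models.mark_of(camera, thing): "point" ([x, y, z] in m, in the coordinates of the camera as it stood for that picture, good to about 4 mm: a listed point, or the origin of a listed thing).
The state is a dict: "t": time; "joint_pos": joint angles; "qd": joint speeds; "joint_torque": joint torques, N m; "tool_pos": TCP position; "tcp_rot": TCP orientation; "force": force on the tool from outside, world axes, zero at the start; "moment": the same for the moment, N m; "finger_gap": opening from 0.0 (shut) to 1.0 (fully open); "grip_force": force on a finger pad.
Only numpy, scipy, OpenCV 4.12 (cv2) and the standard library are available. Lean on these libraries where they do the work, as an engineer would, in place of code of your own. Each camera call takes 0.05 s, during which the arm holds its last target. There are 200 camera calls.

## Working session

There is one attempt and no reset: what is moved stays moved. The work goes in short steps, Python scripts to look and compute and a tool call to move; the robot and the scene stay as the last step left them, time stands still between calls to the robot, and variables do not carry over. Pictures are saved under pics/ and viewed, at most 10 in all, crops included, and the job is handed in when it is done.

Besides the shell and the picture viewer there is one more tool, called after "Emit:" as name(argument=value, ...) on one line, values as JSON. apply_moves: Moves the arm, as the interface text tells. Its arguments: {"type":"object","properties":{"moves":{"type":"array","items":{"type":"array","items":{"type":"number"}}},"grip_force":{"type":"number"}},"required":["moves"]}

```bash
mkdir -p pics; cat > h.py <<'E'
import numpy as np, cv2
from station import readout, viewer, job, models, bot
def pose(cam, c, o=None):
    if cam=="wrist":
        T=np.eye(4); T[:3,:3]=o["tcp_rot"]; T[:3,3]=o["tool_pos"]
        return T@np.array(c["tool_from_camera"])   # world_from_cam
    R=cv2.Rodrigues(np.array(c["rvec"],float))[0]; t=np.array(c["tvec"],float).ravel()
    T=np.eye(4); T[:3,:3]=R.T; T[:3,3]=-R.T@t
    return T
def w(T,p): return T[:3,:3]@np.array(p)+T[:3,3]
def look(cam,things,fn=None):
    o=readout.get_obs(); c=viewer.capture(cam); T=pose(cam,c,o)
    if fn: cv2.imwrite("pics/"+fn,c["image"][:,:,::-1])
    for th in things:
        for r in models.mark_of(cam,th)[:2]: 
            p=w(T,r["point"]); q=np.array(c["intrinsics"])@np.array(r["point"]); print(cam,th,round(r["score"],2),p.round(4),(q[:2]/q[2]).round())
    return o,c,T
E
python3 - <<'E'
from h import *
for cam in ("scene","side"): look(cam,["tube_mid","sleeve_mouth","slim_mid","rack"],cam+"1.png")
o=readout.get_obs(); print(o["t"],o["tcp_rot"],o["tool_pos"])
E
cd pics; python3 -c "
import cv2,numpy as np
cv2.imwrite('both.png',cv2.resize(np.vstack([cv2.imread('scene1.png'),cv2.imread('side1.png')]),(480,600)))"
```

```text
scene tube_mid 0.63 [0.5731 0.3618 0.0728] [438. 302.]
scene sleeve_mouth 0.62 [ 0.5794 -0.0167  0.0842] [293. 208.]
scene slim_mid 0.48 [0.5472 0.2487 0.0779] [398. 262.]
scene rack 0.67 [5.594e-01 3.010e-01 4.000e-04] [410. 298.]
side tube_mid 0.71 [0.5715 0.3576 0.0746] [250. 305.]
side sleeve_mouth 0.74 [0.5517 0.255  0.0739] [276. 271.]
side sleeve_mouth 0.67 [ 0.5761 -0.0183  0.0881] [296. 195.]
side rack 0.93 [ 0.5629  0.3055 -0.0027] [265. 317.]
0.5 [[ 9.71847247e-01  2.35611816e-01 -3.09468320e-06]
 [ 2.35611816e-01 -9.71847247e-01  1.63811481e-05]
 [ 8.52032724e-07 -1.66491177e-05 -1.00000000e+00]] [ 0.14134705 -0.58311794  0.23962002]
```

View pics/scene1.png

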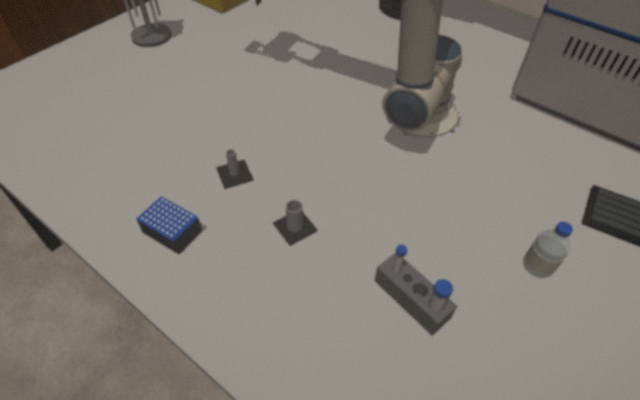

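View pics/side1.png

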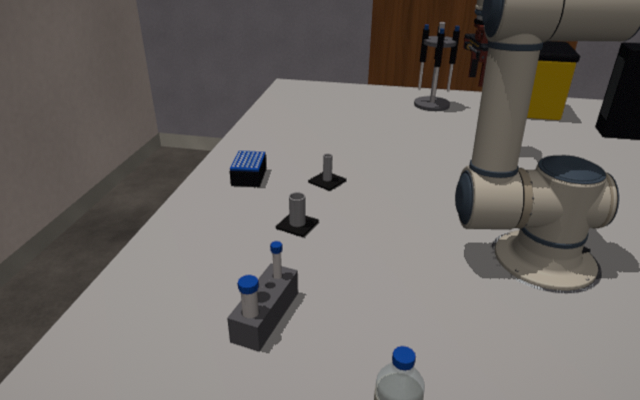

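The scene picture shows the wide tube (cap) at about (441,290), the slim one at (401,250), the wide sleeve at (294,217) and the narrow sleeve at (232,163). The side picture agrees. I'll go above the wide sleeve first and look from close by.

Emit:
apply_moves(moves=[[0.03,-0.024,0,-0.12,0.0878],[0.06,-0.048,0,-0.24,0.0878],[0.09,-0.072,0,-0.36,0.0878],[0.12,-0.096,0,-0.48,0.0878],[0.15,-0.12,0,-0.6,0.0878],[0.18,-0.144,0,-0.72,0.0878],[0.21,-0.168,0,-0.84,0.0878],[0.24,-0.192,0,-0.96,0.0878],[0.27,-0.216,0,-1.08,0.0878],[0.3,-0.24,0,-1.1,0.0878]])

```text
t: 1.33
tool_pos: [0.3771, -0.2776, 0.24]
tcp_rot: [[0.225, 0.974, 0.001], [0.974, -0.225, -0.001], [-0.0, 0.001, -1.0]]
force: [0.3, -0.4, 0.1]
finger_gap: 1.002
grip_force: 0.0
```

```bash
cat >> h.py <<'E'
def to(p):
    o=readout.get_obs(); R=np.array(o["tcp_rot"]); print("t",round(o["t"],2),"pos",o["tool_pos"].round(4) if hasattr(o["tool_pos"],'round') else o["tool_pos"],"delta tool",(R.T@(np.array(p)-o["tool_pos"])).round(4),"head",np.arctan2(R[1,0],R[0,0]).round(3),"F",np.round(o["force"],1),"j",np.round(o["joint_pos"],2))
E
python3 -c "
from h import *
to([0.578,-0.017,0.24])"
```

```text
t 1.33 pos [ 0.3771 -0.2776  0.24  ] delta tool [ 0.2991  0.1371 -0.    ] head 1.344 F [ 0.3 -0.4  0.1] j [-0.71 -0.26  1.57 -0.    1.84 -0.48]
```

Emit:
apply_moves(moves=[[0.033,0.015,0,0,0.0878],[0.066,0.03,0,0,0.0878],[0.1,0.046,0,0,0.0878],[0.133,0.061,0,0,0.0878],[0.166,0.076,0,0,0.0878],[0.2,0.092,0,0,0.0878],[0.233,0.107,0,0,0.0878],[0.266,0.122,0,0,0.0878],[0.299,0.137,0,0,0.0878],[0.299,0.137,0,0,0.0878]])

```text
t: 2.17
tool_pos: [0.5809, -0.015, 0.2381]
tcp_rot: [[0.226, 0.974, -0.001], [0.974, -0.226, 0.002], [0.002, -0.001, -1.0]]
force: [1.0, -0.9, -0.8]
finger_gap: 1.001
grip_force: 0.0
```

```bash
python3 -c "
from h import *
look('wrist',['sleeve_mouth','tube_mid'],'w1.png')
to([0.572,0.360,0.24])"
```

```text
wrist sleeve_mouth 0.65 [ 0.5744 -0.0169  0.0827] [315. 193.]
t 2.32 pos [ 0.5785 -0.02    0.2394] delta tool [ 0.3683 -0.0938 -0.0008] head 1.339 F [-0.3  0.4  1.1] j [-0.09  0.03  1.29 -0.    1.82  0.14]
```

View pics/w1.png

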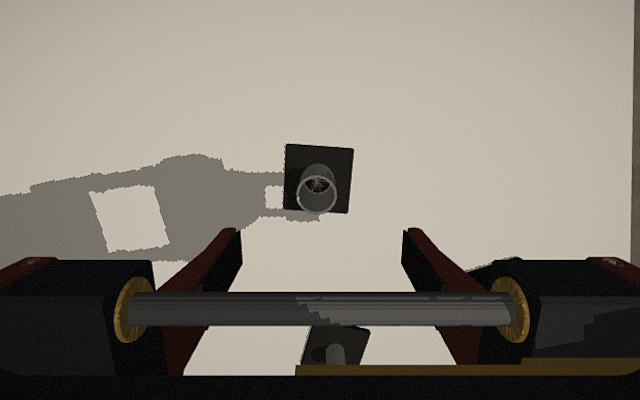

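The wrist view shows the wide sleeve's mouth ring at about (316,194). The network point falls on it. I'll take one ray–plane check now that the arm is at rest.

```bash
cat >> h.py <<'E'
def ray(T,c,uv,z):
    d=T[:3,:3]@np.linalg.inv(np.array(c["intrinsics"]))@np.array([*uv,1.]); s=(z-T[2,3])/d[2]; return (T[:3,3]+s*d).round(4)
E
python3 -c "
from h import *
o,c,T=look('wrist',['sleeve_mouth'],'w2.png'); print(ray(T,c,(316,194),.085),T[:3,3])
im=c['image'][150:230,270:370]; cv2.imwrite('pics/w2c.png',cv2.resize(im[:,:,::-1],None,fx=6,fy=6))
to([0.572,0.360,0.24])"
```

```text
wrist sleeve_mouth 0.9 [ 0.576  -0.0167  0.0801] [317. 186.]
[ 0.5731 -0.0234  0.085 ] [0.59525008 0.04800184 0.38421855]
t 2.42 pos [ 0.5782 -0.021   0.24  ] delta tool [ 3.691e-01 -9.450e-02 -2.000e-04] head 1.337 F [-0.1  0.4 -1.2] j [-0.09  0.03  1.29 -0.    1.82  0.14]
```

View pics/w2c.png

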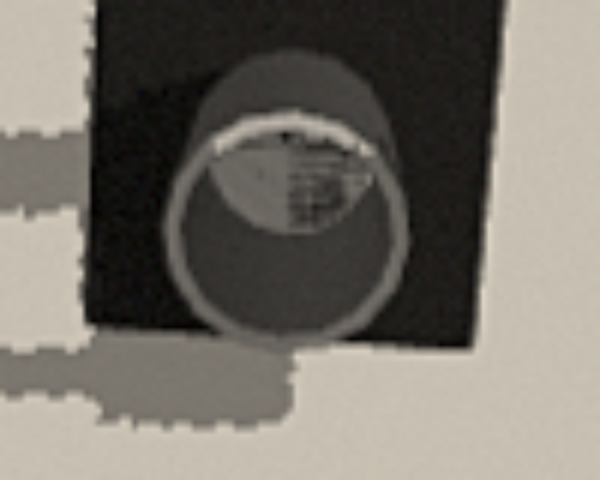

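Emit:
apply_moves(moves=[[0.037,-0.009,0,0,0.0878],[0.074,-0.018,0,0,0.0878],[0.11,-0.028,0,0,0.0878],[0.147,-0.037,0,0,0.0878],[0.184,-0.047,0,0,0.0878],[0.22,-0.056,0,0,0.0878],[0.257,-0.066,0,0,0.0878],[0.294,-0.075,0,0,0.0878],[0.331,-0.085,0,0,0.0878],[0.348,-0.094,0,0,0.0878]])

```text
t: 3.25
tool_pos: [0.5672, 0.3426, 0.2395]
tcp_rot: [[0.23, 0.973, -0.0], [0.973, -0.23, 0.001], [0.001, -0.0, -1.0]]
force: [0.1, -0.5, -0.9]
finger_gap: 1.003
grip_force: 0.0
```

Emit:
apply_moves(moves=[[0,0,0,0,0.0878],[0,0,0,0,0.0878],[0,0,0,0,0.0878],[0,0,0,0,0.0878],[0,0,0,0,0.0878],[0,0,0,0,0.0878],[0,0,0,0,0.0878],[0,0,0,0,0.0878],[0,0,0,0,0.0878],[0,0,0,0,0.0878]])

```text
t: 4.08
tool_pos: [0.5676, 0.3403, 0.2396]
tcp_rot: [[0.231, 0.973, -0.0], [0.973, -0.231, -0.0], [-0.0, -0.0, -1.0]]
force: [-0.3, -0.1, -0.9]
finger_gap: 1.003
grip_force: 0.0
```

```bash
python3 -c "
from h import *
o,c,T=look('wrist',['tube_mid','slim_mid'],'w3.png')
to([0.572,0.360,0.24])"
```

```text
wrist tube_mid 0.73 [0.5705 0.3591 0.075 ] [319. 168.]
wrist slim_mid 0.58 [0.552  0.2459 0.0794] [327. 276.]
t 4.23 pos [0.5676 0.3404 0.2396] delta tool [ 0.0201 -0.0002 -0.0004] head 1.338 F [-0.5 -0.2 -0.6] j [ 0.49  0.26  1.04 -0.    1.84  0.72]
```

View pics/w3.png

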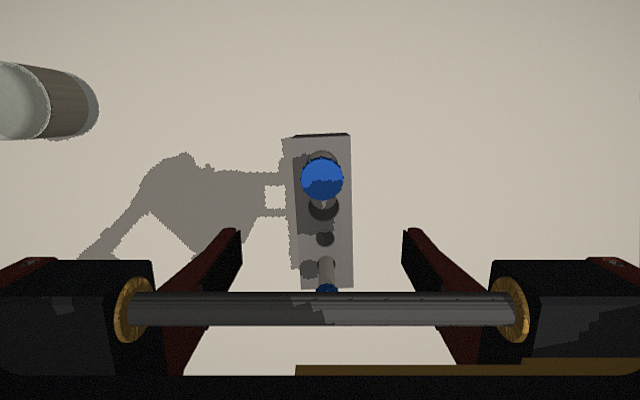

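The wide tube's blue cap is centred at about (322,178), the slim cap at about (327,289). In the earlier crop the sleeve rim is centred at about (317.8,188.5).

```bash
python3 -c "
from h import *
o,c,T=look('wrist',[]); im=c['image'].astype(int)
m=((im[:,:,2]-im[:,:,0]>50)).astype('uint8'); m[250:]=0
k=max(cv2.findContours(m,0,2)[0],key=cv2.contourArea); print(cv2.boundingRect(k), cv2.minEnclosingCircle(k), c['intrinsics'][0])
(u,v),r=cv2.minEnclosingCircle(k)
P=ray(T,c,(u,v),.13); print(P)
T2=np.eye(4);T2[:3,:3]=T[:3,:3];T2[:3,3]=[0.59525,0.0480,0.38422]
S=ray(T2,c,(317.8,188.5),.085);print(S)
to([P[0],P[1],.12])"
```

```text
(300, 157, 44, 44) ((321.75439453125, 178.50392150878906), 21.92180061340332) [318.94904288   0.         321.33106591]
[0.5731 0.3592 0.13  ]
[ 0.5762 -0.0184  0.085 ]
t 4.28 pos [0.5676 0.3404 0.2396] delta tool [0.0195 0.0011 0.1196] head 1.338 F [-0.1  0.2  0.7] j [ 0.49  0.26  1.04 -0.    1.84  0.72]
```

Emit:
apply_moves(moves=[[0.019,0.001,0.02,0,0.0878],[0.019,0.001,0.04,0,0.0878],[0.019,0.001,0.06,0,0.0878],[0.019,0.001,0.08,0,0.0878],[0.019,0.001,0.095,0,0.0878],[0.019,0.001,0.105,0,0.0878],[0.019,0.001,0.115,0,0.0878],[0.019,0.001,0.119,0,0.0878],[0.019,0.001,0.119,0,0.0878],[0.019,0.001,0.119,0,0.0878]])

```text
t: 5.12
tool_pos: [0.5732, 0.3588, 0.1215]
tcp_rot: [[0.231, 0.973, 0.001], [0.973, -0.231, 0.001], [0.001, 0.001, -1.0]]
force: [0.2, -0.1, 0.4]
finger_gap: 1.002
grip_force: 0.0
```

Emit:
apply_moves(moves=[[0,0,0,0,0.06],[0,0,0,0,0.05],[0,0,0,0,0.04],[0,0,0,0,0.03],[0,0,0,0,0.02],[0,0,0,0,0.02],[0,0,0,0,0.02],[0,0,0,0,0.02],[0,0,0,0,0.02],[0,0,0,0,0.02]], grip_force=20)

```text
t: 5.95
tool_pos: [0.5729, 0.3586, 0.1206]
tcp_rot: [[0.231, 0.973, -0.0], [0.973, -0.231, -0.0], [-0.0, -0.0, -1.0]]
force: [0.0, 0.2, -1.1]
finger_gap: 0.393
grip_force: 20.0
```

Emit:
apply_moves(moves=[[0,0,-0.008,0,0.02],[0,0,-0.02,0,0.02],[0,0,-0.035,0,0.02],[0,0,-0.055,0,0.02],[0,0,-0.08,0,0.02],[0,0,-0.105,0,0.02],[0,0,-0.13,0,0.02],[0,0,-0.15,0,0.02],[0,0,-0.16,0,0.02],[0,0,-0.16,0,0.02]])

```text
t: 6.78
tool_pos: [0.5735, 0.359, 0.2854]
tcp_rot: [[0.231, 0.973, 0.006], [0.973, -0.231, 0.003], [0.005, 0.005, -1.0]]
force: [-0.6, -0.1, -0.6]
finger_gap: 0.391
grip_force: 20.0
```

```bash
python3 -c "
from h import *
look('side',['tube_mid','slim_mid'],'s2.png')
to([0.5762,-0.0177,0.28])"
```

```text
side tube_mid 0.61 [0.5749 0.356  0.2345] [242. 229.]
side slim_mid 0.55 [0.5522 0.2565 0.0746] [275. 271.]
t 6.93 pos [0.5728 0.3585 0.2791] delta tool [-0.3653  0.0902 -0.0005] head 1.338 F [ 0.4 -0.1 -1.7] j [0.51 0.32 0.9  0.   1.92 0.74]
```

Emit:
apply_moves(moves=[[-0.01,0.002,0,0,0.02],[-0.035,0.008,0,0,0.02],[-0.065,0.016,0,0,0.02],[-0.1,0.025,0,0,0.02],[-0.135,0.033,0,0,0.02],[-0.17,0.042,0,0,0.02],[-0.205,0.05,0,0,0.02],[-0.24,0.059,0,0,0.02],[-0.275,0.068,0,0,0.02],[-0.31,0.076,0,0,0.02]])

```text
t: 7.77
tool_pos: [0.5743, 0.0371, 0.2789]
tcp_rot: [[0.231, 0.973, -0.003], [0.973, -0.231, -0.0], [-0.001, -0.002, -1.0]]
force: [0.8, -0.4, -1.0]
finger_gap: 0.393
grip_force: 20.0
```

Emit:
apply_moves(moves=[[-0.025,0.006,0,0,0.02],[-0.045,0.011,0,0,0.02],[-0.055,0.014,0,0,0.02],[-0.055,0.014,0.01,0,0.02],[-0.055,0.014,0.02,0,0.02],[-0.055,0.014,0.03,0,0.02],[-0.055,0.014,0.04,0,0.02],[-0.055,0.014,0.05,0,0.02],[-0.055,0.014,0.055,0,0.02],[-0.055,0.014,0.055,0,0.02]])

```text
t: 8.6
tool_pos: [0.5756, -0.0165, 0.2233]
tcp_rot: [[0.23, 0.973, -0.003], [0.973, -0.23, 0.0], [-0.0, -0.003, -1.0]]
force: [0.1, 0.0, -0.9]
finger_gap: 0.393
grip_force: 20.0
```

```bash
python3 -c "
from h import *
look('side',['tube_mid','sleeve_mouth'],'s3.png')
look('scene',['tube_mid','sleeve_mouth'],'c3.png')
look('wrist',['tube_mid','sleeve_mouth'],'w4.png')
a=cv2.imread('pics/s3.png')[100:260,200:400];b=cv2.imread('pics/c3.png')[100:260,200:400]
cv2.imwrite('pics/m3.png',cv2.resize(np.hstack([a,b]),(800,320)))
to([0.5762,-0.0177,0.225])"
```

```text
side tube_mid 0.97 [ 0.5758 -0.0184  0.1718] [296. 163.]
side sleeve_mouth 0.61 [ 0.5745 -0.0188  0.0887] [297. 194.]
scene tube_mid 0.66 [ 0.5776 -0.0166  0.1775] [292. 180.]
scene sleeve_mouth 0.82 [ 0.5796 -0.0187  0.0899] [292. 206.]
wrist tube_mid 0.7 [ 0.5762 -0.0206  0.1797] [321. 233.]
wrist sleeve_mouth 0.67 [ 0.5762 -0.0164  0.0832] [320. 191.]
t 9.05 pos [ 0.5764 -0.0174  0.2261] delta tool [-0.0004 -0.0001  0.0011] head 1.338 F [-0.3  0.6 -0.5] j [-0.09  0.02  1.32  0.    1.79  0.14]
```

View pics/m3.png

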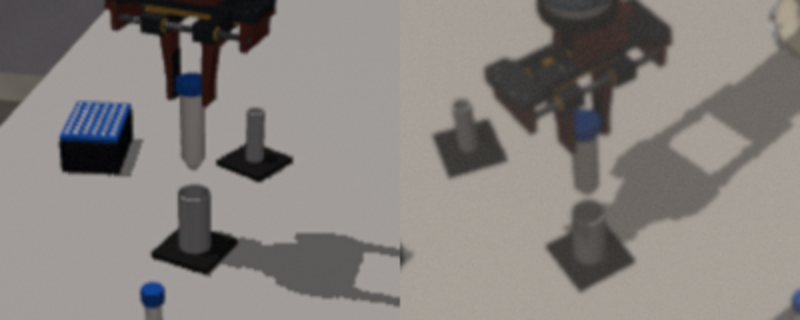

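View pics/w4.png

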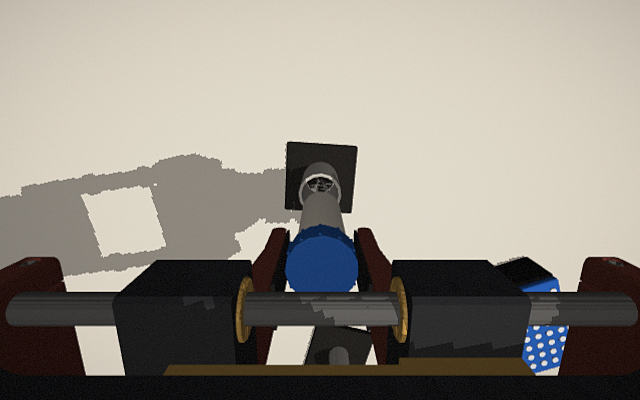

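Side and scene crops show the tube hanging upright straight above the wide sleeve. The wrist view has the cap at (321,262) in line with the mouth at (320,188). Lowering now.

Emit:
apply_moves(moves=[[0,0,0.008,0,0.02],[0,0,0.016,0,0.02],[0,0,0.024,0,0.02],[0,0,0.032,0,0.02],[0,0,0.038,0,0.02],[0,0,0.044,0,0.02],[0,0,0.05,0,0.02],[0,0,0.056,0,0.02],[0,0,0.06,0,0.02],[0,0,0.06,0,0.02]])

```text
t: 9.88
tool_pos: [0.5758, -0.0172, 0.1644]
tcp_rot: [[0.231, 0.973, -0.002], [0.973, -0.231, 0.0], [-0.0, -0.002, -1.0]]
force: [0.1, -0.3, -0.8]
finger_gap: 0.39
grip_force: 20.0
```

```bash
python3 -c "
from h import *
look('side',['tube_mid'],'s4.png')
to([0.5762,-0.0177,0.1155]); print(readout.get_obs()['moment'])"
```

```text
side tube_mid 0.95 [ 0.578  -0.0184  0.1156] [295. 184.]
t 9.98 pos [ 0.5763 -0.0173  0.1657] delta tool [-0.0004  0.      0.0502] head 1.338 F [ 0.1 -0.2 -1. ] j [-0.09  0.03  1.43  0.    1.69  0.14]
[-0.01956465 -0.06514336 -0.01567688]
```

No contact force, so it's inside the bore (foot about 25 mm below the rim). Lowering slowly to the floor.

Emit:
apply_moves(moves=[[0,0,0.006,0,0.02],[0,0,0.012,0,0.02],[0,0,0.018,0,0.02],[0,0,0.024,0,0.02],[0,0,0.03,0,0.02],[0,0,0.035,0,0.02],[0,0,0.04,0,0.02],[0,0,0.044,0,0.02],[0,0,0.047,0,0.02],[0,0,0.047,0,0.02]])

```text
t: 10.82
tool_pos: [0.5759, -0.0173, 0.1177]
tcp_rot: [[0.231, 0.973, -0.001], [0.973, -0.231, 0.0], [-0.0, -0.001, -1.0]]
force: [0.7, 0.1, -0.1]
finger_gap: 0.394
grip_force: 20.0
```

Emit:
apply_moves(moves=[[0,0,0.0005,0,0.02],[0,0,0.001,0,0.02],[0,0,0.0015,0,0.02],[0,0,0.002,0,0.02],[0,0,0.0025,0,0.02],[0,0,0.0025,0,0.02],[0,0,0.0025,0,0.02],[0,0,0.0025,0,0.02],[0,0,0.0025,0,0.02],[0,0,0.0025,0,0.02]])

```text
t: 11.65
tool_pos: [0.5763, -0.0173, 0.1162]
tcp_rot: [[0.231, 0.973, 0.0], [0.973, -0.231, 0.0], [0.0, 0.0, -1.0]]
force: [0.0, 0.8, 0.0]
finger_gap: 0.391
grip_force: 20.0
```

Emit:
apply_moves(moves=[[0,0,0.001,0,0.034],[0,0,0.001,0,0.036],[0,0,0.001,0,0.04],[0,0,0,0,0.05],[0,0,0,0,0.06],[0,0,0,0,0.07],[0,0,0,0,0.08],[0,0,0,0,0.08],[0,0,0,0,0.08],[0,0,0,0,0.08]])

```text
t: 12.48
tool_pos: [0.5762, -0.0173, 0.1161]
tcp_rot: [[0.231, 0.973, -0.0], [0.973, -0.231, 0.0], [0.0, -0.0, -1.0]]
force: [0.1, 0.2, -0.1]
finger_gap: 0.902
grip_force: 0.0
```

Emit:
apply_moves(moves=[[0,0,-0.01,0,0.08],[0,0,-0.025,0,0.08],[0,0,-0.045,0,0.08],[0,0,-0.065,0,0.08],[0,0,-0.085,0,0.08],[0,0,-0.105,0,0.08],[0,0,-0.12,0,0.08],[0,0,-0.125,0,0.08],[0,0,-0.125,0,0.08],[0,0,-0.125,0,0.08]])

```text
t: 13.32
tool_pos: [0.5762, -0.0173, 0.2409]
tcp_rot: [[0.231, 0.973, -0.0], [0.973, -0.231, 0.0], [0.0, -0.0, -1.0]]
force: [-0.5, 0.1, -0.5]
finger_gap: 0.909
grip_force: 0.0
```

```bash
python3 -c "
from h import *
look('side',['tube_mid','slim_mid','sleeve_mouth'],'s5.png')
look('scene',['tube_mid','slim_mid'],'c5.png')
a=cv2.imread('pics/s5.png')[100:300,200:400];b=cv2.imread('pics/c5.png')[120:320,220:420]
cv2.imwrite('pics/m5.png',cv2.resize(np.hstack([a,b]),(800,400)))
to([0.5762,-0.0177,0.225])"
```

```text
side tube_mid 0.82 [ 0.5755 -0.019   0.0662] [296. 202.]
side slim_mid 0.91 [0.5496 0.2534 0.075 ] [277. 270.]
side sleeve_mouth 0.8 [ 0.5791 -0.0172  0.0878] [295. 195.]
scene tube_mid 0.52 [ 0.5774 -0.0154  0.0671] [294. 212.]
scene slim_mid 0.73 [ 0.5796 -0.0192  0.0864] [292. 207.]
scene slim_mid 0.63 [0.5493 0.2493 0.0766] [397. 263.]
t 13.67 pos [ 0.576  -0.0173  0.2403] delta tool [-0.0004  0.0003  0.0153] head 1.338 F [ 0.2 -0.  -0.8] j [-0.09  0.03  1.29  0.    1.82  0.14]
```

View pics/m5.png

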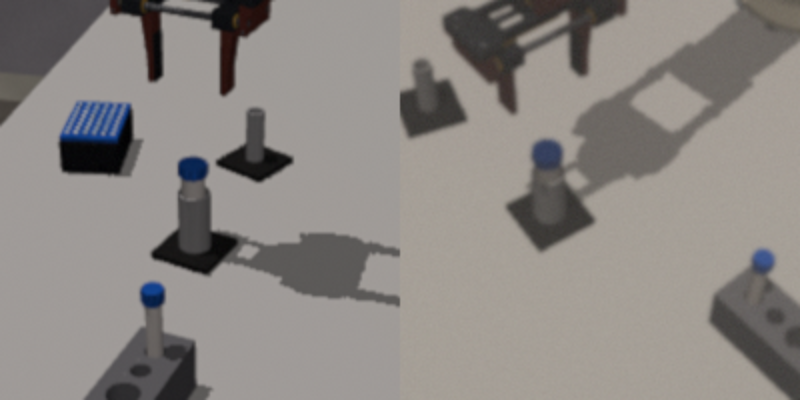

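Both crops show the tube standing upright and fully home in the wide sleeve, cap at crop (193,168) and (547,153). The slim tube hasn't moved and the gripper is clear.

```bash
python3 -c "
from h import *
print(job.hand_in())"
```

```text
the job is handed in; nothing more can be done
None
```

The wide tube stands cap up in the wide sleeve, measured fully home and released gently. The slim tube is where it was, the gripper is clear, and the job was handed in at about 14 s (no verdict was returned).

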